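# Draw a tube from the slanted rack and hold it level before the inspection lamp

### The job

Draw the tube with the red painted end out of the slanted rack and hold it up level in front of the yellow inspection lamp, in line with the beam and with its nearer end about 100 mm from the lamp's glass, so that the welder can sight straight through the bore. Either end may face the lamp. Finish while still holding the tube there, still and touching nothing else; do not bump the lamp, leave the other two tubes standing in the rack and do not disturb the hammer or the flange.

Things in the scene. Friction and masses are not known exactly. Their poses are not given: they have to be found in the camera images.
- tube_red_mid (a point): the tube to fetch: steel tube 180 mm long, 30 mm outside diameter, about 0.3 kg, with a red band 25 mm wide at its upper end; stands loosely in a rack socket, leaning 40 degrees from vertical. Point: middle of the tube on its axis, 90 mm from either end; z runs along the tube to the painted end. The lower 65 mm are in the socket, the upper 115 mm free
- tube_green_mid (a point): bystander: steel tube 180 mm long, 30 mm outside diameter, about 0.3 kg, with a green band 25 mm wide at its upper end; stands loosely in a rack socket, leaning 40 degrees from vertical. Point: middle of the tube on its axis, 90 mm from either end; z runs along the tube to the painted end. The lower 65 mm are in the socket, the upper 115 mm free
- tube_blue_mid (a point): bystander: steel tube 180 mm long, 30 mm outside diameter, about 0.3 kg, with a blue band 25 mm wide at its upper end; stands loosely in a rack socket, leaning 40 degrees from vertical. Point: middle of the tube on its axis, 90 mm from either end; z runs along the tube to the painted end. The lower 65 mm are in the socket, the upper 115 mm free
- rack: fixed blue rack; origin: centre of the underside of its base plate (270 x 170 x 8 mm). Three square sockets at x = -80, 0, 80 mm, leaning 40 degrees from vertical to the rack's +y: tubes point along (0, sin 40, cos 40) and are drawn out that way. Sockets 33 mm wide inside, 4 mm walls, 65 mm deep; rims up to 90 mm, tube tops up to 175 mm above the table. Tubes change places
- lamp_face (a point): centre of the lamp's round pale glass (80 mm diameter) on the front of a yellow drum head 96 mm in diameter and 45 mm long. Its y axis is the beam: level, pointing out of the glass; z is up. The head is fixed on an upright stem 20 mm behind the glass, above a round grey foot 100 mm in diameter; height and heading vary
- lamp: the fixed lamp head with its stem; origin on the stem's axis, 40 mm below the beam's axis; same axes as the glass (y along the beam)
- lamp_foot: the lamp's fixed grey foot, a disc 100 mm in diameter and 18 mm thick with a dark sleeve 24 mm in diameter up to 100 mm above the table; origin at the centre of its underside, straight below the stem
- hammer_mid (a point): bystander: chipping hammer 250 mm long lying on the table, orange handle; point 13 mm above the table, at about the middle of its length, x towards its head (120 mm wide)
- flange_mid (a point): bystander: flat steel flange ring, 100 mm outside diameter, 16 mm thick, lying on the table; point at its centre, half-way up
Not all that is in view belongs to the job. What is shaped like the part that bears tube_red_mid but black or brown is not meant.

How it is judged:
By the outcome, as a careful person would: the job done as asked, in the order asked, and still so for the second after the job is handed in, while the arm keeps its last pose, push and grip.
It also fails if it takes over 42 s, if anything falls off the work surface, if the arm or the gripper's body presses on something with over 40 N, if the wrist force passes 120 N, or if a joint passes its speed limit or range.

### The arm

A 7-joint arm with a two-finger parallel gripper is mounted at the origin on the work surface. World frame = base frame: x ahead of the robot, y to its left, z up, the work surface at z = 0. Lengths are in m, angles in rad, forces in N, time in s.
With the tool pointing down it reaches from about 0.35 to 0.9 m from the base axis. Payload 8.1 kg.
Tool frame: the origin (TCP) lies at the centre of the arm's flange, where the gripper is bolted on; the fingertips stand 178 mm ahead of it and the grasp point (between the pads) lies 159 mm ahead of it; x points along the fingers, z is the direction in which the jaws open and shut, and the axes are right-handed (so a half turn about x gives the same grasp; the last joint's range is limited). The gripper opens to 92 mm and grips with 3 to 60 N. Pads are 19 mm wide; open, the fingers measure 130 mm over their backs; the gripper's body (75 mm by 190 mm) begins 47 mm behind the grasp point.
Start: joints at [-1.306, 0.434, 0.025, 1.573, -0.012, 1.134, -0.075], TCP at [0.225, 0.583, 0.405] pointing down, gripper open.
Joint ranges: [-2.62, 2.62], [-0.44, 2.09], [-1.27, 1.32], [0.08, 2.57], [-1.32, 4.46], [0.12, 2], [-2.74, 2.74]. Speed limits (rad/s): [2.22, 2.22, 3.01, 3.01, 3.14, 3.14, 3.14].

### API

Orientations are given as a rotation vector (axis times angle).
In Python, from cell import arm, get_image, search_frame, pinpoint gives the robot as it stands.
- The arm moves only by the tool arm_command, never from a script. Its argument "motion" is a list of rows, each a list of 7 numbers: the finger opening in mm, from 0 to 91.8, then the shift along the tool's x, y, z in mm, then the turn, a rotation vector about the tool's x, y, z in degrees. In form: [[fingers, x, y, z, ax, ay, az], ...]. A call has 1 to 5 rows; each row shifts and turns the commanded pose from where the row before left it, along the tool's axes as they then stand; what a row does not reach is not made up. A row lasts 1/8 s, in which the tool goes at most 62.5 mm and 10.7 degrees, less where a joint would pass 70% of its speed; a pose out of reach is approached as far as the arm can. A call with a gripper value outside its range is refused whole. The fingers move at their own pace and stop on an object; "newtons" is the grip in N (left out, the last holds). Time passes only in rows, so rows that do not move let the fingers close. It gives the time, the measured TCP pose, the force and the opening at its end, in the units of the state.
- arm.observe(): the state, without advancing time (a new reading comes with each control period).
- get_image(name): name is "scene" or "top" or "wrist"; returns a dict with "frame" (480x640x3 uint8, red, green, blue), "range_z" (480x640 float32, m along the optical axis (not along the pixel's ray), 0 where there is no reading), "K" (3x3 intrinsics, pixels), "origin" and "rotation" of the camera in the world; the wrist camera has in their place "tool_from_camera" (4x4, takes a point from camera to tool coordinates, whose origin is the TCP and whose axes are the tool frame's). Camera axes: x right, y down, z forward; pixel columns grow to the right and rows downward; lengths in m; the calibration is good to about 2 mm. A picture is of the moment at which its call begins: read the wrist's pose just before it.
- arm.sign_off(): hands the job in, once; it reports no verdict.
Trained networks look in the newest picture that a camera, given by its name, has taken for a name from the list of things; names that differ only in an ending like _2 or _b are one class to them, and where a whole thing is asked for, a point or a joint stands for the part that bears it (a point fixed in the world has none). Each returns a list of dicts, best first, with "p" (0 to 1); they miss things now and then, are a little off and sometimes report something else, mostly with a low value. They report only what shows in the picture. A call takes as long as a camera call. They do not tell look-alikes from the thing itself.
- search_frame(camera, target): "point" ([x, y, z] in m, in world coordinates, good to about 4 mm: the middle of the surface that is visible of it).
- pinpoint(camera, target): "point" ([x, y, z] in m, in world coordinates, good to about 4 mm: a listed point, or the origin of a listed thing).
The state is a dict: "clock": time; "joints": joint angles; "dq": joint speeds; "joint_efforts": joint torques, N m; "position": TCP position; "ee_rot": TCP orientation; "force": force on the tool from outside, world axes, zero at the start; "ft_torque": the same for the moment, N m; "width": opening from 0.0 (shut) to 1.0 (fully open).
Only numpy, scipy, OpenCV 4.12 (cv2) and the standard library are available. Lean on these libraries where they do the work, as an engineer would, in place of code of your own. Each camera call takes 0.05 s, during which the arm holds its last target. There are 200 camera calls.

## Working session

There is one attempt and no reset: what is moved stays moved. The work goes in short steps, Python scripts to look and compute and a tool call to move; the robot and the scene stay as the last step left them, time stands still between calls to the robot, and variables do not carry over. Pictures are saved under pics/ and viewed, about 8 in all and at most 12, crops included, and the job is handed in when it is done.

Besides the shell and the picture viewer there is one more tool, called after "Request:" by a JSON object that holds its "name" and its "arguments". arm_command: Moves the arm, as the interface text tells. Its arguments: {"type":"object","properties":{"motion":{"type":"array"},"newtons":{"type":"number"}},"required":["motion"]}

```bash
mkdir -p pics; ls
python3 - <<'E'
from cell import arm, get_image, search_frame, pinpoint
import cv2
s=arm.observe(); print({k:s[k] for k in('clock','position','ee_rot','force','width')})
for c in("scene","top"):
    d=get_image(c); cv2.imwrite(f"pics/{c}0.png",d["frame"][:,:,::-1]); print(c,d["origin"].round(3) if hasattr(d["origin"],'round') else d["origin"])
    for t in("tube_red_mid","tube_green_mid","tube_blue_mid","rack","lamp_face","lamp","lamp_foot","hammer_mid","flange_mid"):
        print(t,[([round(float(v),3) for v in r["point"]],round(r["p"],2)) for r in pinpoint(c,t)[:3]])
E
```

```text
pics
{'clock': 0.0, 'position': array([0.22464864, 0.5829626 , 0.40391769]), 'ee_rot': array([-0.93518386,  1.36236098,  0.93343553]), 'force': array([0.6926426 , 0.0995908 , 0.22281792]), 'width': 1.0004516273272934}
scene [0.947 0.285 0.889]
tube_red_mid [([0.291, 0.184, 0.016], 0.9), ([0.568, 0.136, 0.097], 0.77)]
tube_green_mid [([0.485, 0.134, 0.095], 0.96), ([0.511, -0.371, 0.228], 0.65)]
tube_blue_mid [([0.651, 0.149, 0.095], 0.84), ([0.509, -0.367, 0.002], 0.72), ([0.568, 0.139, 0.093], 0.7)]
rack [([0.566, 0.136, -0.003], 0.71)]
lamp_face [([0.516, -0.349, 0.272], 0.86)]
lamp [([0.511, -0.371, 0.227], 0.85), ([0.569, 0.138, 0.096], 0.24)]
lamp_foot [([0.51, -0.367, 0.004], 0.96)]
hammer_mid [([0.763, -0.133, 0.012], 0.8)]
flange_mid []
top [ 0.375 -0.045  1.086]
tube_red_mid [([0.295, 0.187, 0.01], 0.87), ([0.625, 0.36, 0.012], 0.65), ([0.57, 0.136, 0.087], 0.62)]
tube_green_mid [([0.488, 0.126, 0.093], 0.59)]
tube_blue_mid [([0.648, 0.147, 0.093], 0.87)]
rack [([0.57, 0.137, 0.002], 0.84), ([0.488, 0.125, 0.096], 0.55)]
lamp_face [([0.517, -0.35, 0.27], 0.9)]
lamp [([0.514, -0.365, 0.231], 0.96)]
lamp_foot [([0.514, -0.372, -0.002], 0.67)]
hammer_mid [([0.765, -0.131, 0.01], 0.83)]
flange_mid [([0.431, -0.158, 0.01], 0.87)]
```

View pics/scene0.png

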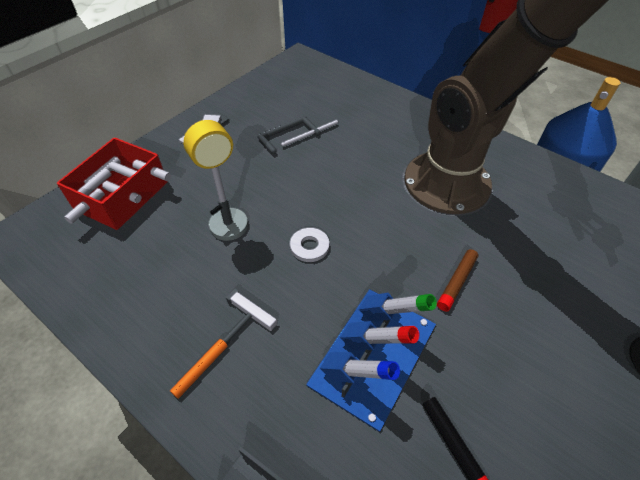

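View pics/top0.png

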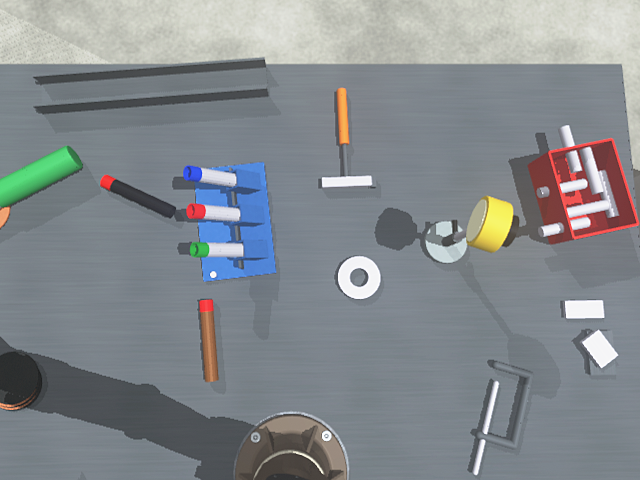

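The red tube is in the middle rack socket, around (410,335) in the scene view and (212,212) in the top view. The look-alikes lying on the table are brown and black. The lamp glass faces the rack. Next I'll refine the tube axis and the beam heading from depth.

```bash
cat > h.py <<'E'
from cell import arm, get_image, search_frame, pinpoint
import numpy as np, cv2
from scipy.spatial.transform import Rotation as R
np.set_printoptions(precision=4,suppress=True)
def cloud(c):
    s=arm.observe(); d=get_image(c); z=d["range_z"]; v,u=np.mgrid[:480,:640]; K=d["K"]
    p=np.stack([(u-K[0,2])/K[0,0]*z,(v-K[1,2])/K[1,1]*z,z],-1)
    if c=="wrist":
        T=np.array(d["tool_from_camera"]); Rt=R.from_rotvec(s["ee_rot"]).as_matrix()
        p=(p@T[:3,:3].T+T[:3,3])@Rt.T+s["position"]
    else: p=p@np.array(d["rotation"]).T+d["origin"]
    p[z==0]=np.nan
    return d["frame"],p
def plan(pos,Rm,n=None):
    "total tool-frame shift/turn from the present pose"
    s=arm.observe(); R0=R.from_rotvec(s["ee_rot"])
    rel=(R0.inv()*R.from_matrix(Rm)).as_rotvec(degrees=True)
    print("pos",s["position"],"R",R0.as_matrix().round(3).tolist(),"t",s["clock"],"w",s["width"])
    print("tool shift mm",R0.inv().apply(np.array(pos)-s["position"])*1e3,"turn deg",rel)
E
cat > m.py <<'E'
from h import *
from scipy.optimize import least_squares
def axisfit(P,a0,r=.015):
    # cylinder fit: point at mid + direction, robust
    def f(q):
        a=q[3:]/np.linalg.norm(q[3:]); w=P-q[:3]; return np.r_[np.linalg.norm(np.cross(w,a),axis=1)-r,(np.linalg.norm(q[3:])-1),((q[:3]-a0[:3])@a)]
    q=least_squares(f,a0,loss='soft_l1',f_scale=.002).x
    a=q[3:]/np.linalg.norm(q[3:]); t=(P-q[:3])@a
    return q[:3],a,np.percentile(t,[1,99]),np.median(np.abs(f(q)[:-2]))
a0=np.array([-.07,.64,.766])
C={c:cloud(c) for c in("scene","top")}
for n,m in(("red",[.569,.136,.093]),("green",[.486,.13,.094]),("blue",[.65,.148,.094])):
    for c,(I,p) in list(C.items())+[("both",None)]:
        P=np.concatenate([C[k][1].reshape(-1,3) for k in C]) if c=="both" else p.reshape(-1,3)
        P=P[~np.isnan(P[:,0])]; w=P-m; t=w@a0; d=np.linalg.norm(np.cross(w,a0),axis=1)
        P=P[(t>-.015)&(t<.1)&(d<.024)]
        print(n,c,len(P),*axisfit(P,np.r_[m,a0]))
for c,(I,p) in C.items():
    P=p.reshape(-1,3); col=I.reshape(-1,3).astype(int)
    k=(np.linalg.norm(P-[.516,-.35,.27],axis=1)<.06)
    y=k&(col[:,0]-col[:,2]>90); g=k&(col[:,0]-col[:,2]<80)&(col[:,0]>120)&(P[:,2]>.22)
    print(c,"yellow",y.sum(),"glass",g.sum())
    if g.sum()>100:
        G=P[g]; mu=np.median(G,0); G=G[np.linalg.norm(G-mu,axis=1)<.042]
        for _ in range(4):
            mu=G.mean(0); n=np.linalg.svd(G-mu)[2][2]; G=G[abs((G-mu)@n)<.004]
        print("glass centre",mu,"n",n*np.sign(n[1]),len(G),G.min(0),G.max(0))
    if y.sum()>100:
        q=axisfit(P[y],np.r_[.51,-.37,.27,0,1,0],.048); print("drum",*q)
E
python3 m.py
python3 -c "
from h import *
print(R.from_rotvec(arm.observe()['ee_rot']).as_matrix())"
```

```text
[[ 0.     -0.9331  0.3596]
 [ 0.      0.3596  0.9331]
 [-1.     -0.      0.    ]]Traceback (most recent call last):
  File "m.py", line 11, in <module>
    C={c:cloud(c) for c in("scene","top")}
         ~~~~~^^^
  File "h.py", line 11, in cloud
    else: p=p@np.array(d["rotation"]).T+d["origin"]
            ~~~~~~~~~~~~~~~~~~~~~~~~~~~^~~~~~~~~~~~
ValueError: operands could not be broadcast together with shapes (480,640) (3,)
```

```bash
sed -i 's/p=p@np.array(d\["rotation"\]).T+/p=p@(R.from_rotvec(d["rotation"]) if np.ndim(d["rotation"])==1 and len(d["rotation"])==3 else R.from_quat(d["rotation"]) if np.ndim(d["rotation"])==1 else R.from_matrix(d["rotation"])).as_matrix().T+/' h.py; python3 m.py; python3 -c "
from h import *
print(get_image('top')['rotation'])"
```

```text
red scene 788 [0.5684 0.1368 0.0923] [-0.0628  0.6382  0.7673] [-0.013   0.0917] 0.0005866945740513893
red top 694 [0.5687 0.1363 0.0928] [-0.0733  0.6361  0.7681] [-0.0131  0.0925] 0.0007751155477657735
[-2.1532  2.1766 -0.1699]Traceback (most recent call last):
  File "m.py", line 13, in <module>
    for c,(I,p) in list(C.items())+[("both",None)]:
          ^^^^^
TypeError: cannot unpack non-iterable NoneType object
```

```bash
sed -i 's/("both",None)\]/("both",(None,None))]/' m.py; python3 m.py
```

```text
red scene 784 [0.5683 0.1368 0.0923] [-0.061   0.637   0.7684] [-0.0121  0.0918] 0.000562063981444403
red top 690 [0.5689 0.1365 0.0926] [-0.0759  0.6325  0.7708] [-0.0134  0.0926] 0.0007312150100719228
red both 1474 [0.5685 0.1367 0.0924] [-0.0675  0.6338  0.7705] [-0.0131  0.0922] 0.0006960862061908268
green scene 711 [0.4886 0.1298 0.0943] [-0.0611  0.6368  0.7686] [-0.0132  0.0896] 0.0005805178375193776
green top 680 [0.4891 0.1293 0.0949] [-0.074   0.6347  0.7692] [-0.0136  0.0895] 0.000777191454249003
green both 1391 [0.4887 0.1295 0.0946] [-0.0663  0.6351  0.7696] [-0.0135  0.0896] 0.0007495787505283572
blue scene 826 [0.6477 0.1473 0.0944] [-0.0626  0.636   0.7692] [-0.0137  0.0891] 0.0006411077070352109
blue top 676 [0.6481 0.147  0.0946] [-0.0745  0.6327  0.7708] [-0.013   0.0899] 0.0007993620799633255
blue both 1502 [0.6478 0.1472 0.0945] [-0.0676  0.6338  0.7705] [-0.0134  0.0896] 0.0007075885283564353
scene yellow 697 glass 927
glass centre [ 0.5197 -0.3478  0.2722] n [0.3125 0.9499 0.0003] 902 [ 0.4811 -0.3633  0.2311] [ 0.5571 -0.3339  0.3118]
drum [ 0.5108 -0.3703  0.2689] [ 0.2972  0.9542 -0.0347] [-0.0169  0.0236] 0.0008615236905863896
top yellow 1166 glass 583
glass centre [ 0.5169 -0.3474  0.2782] n [0.3116 0.9501 0.0144] 504 [ 0.4806 -0.3614  0.2344] [ 0.5546 -0.3348  0.3148]
drum [ 0.5116 -0.3705  0.2695] [ 0.3094  0.9509 -0.0008] [-0.0191  0.0222] 0.0007113689172700659
```

```bash
cat >> h.py <<'E'
def frame(x,z):
    x=np.array(x,float); x/=np.linalg.norm(x); z=np.array(z,float); z-=x*(x@z); z/=np.linalg.norm(z)
    return np.stack([x,np.cross(z,x),z],1)
def rows(way,w,dmm=50,ddeg=9):
    "way: list of (pos,R); prints rows per leg"
    s=arm.observe(); p=s["position"]; q=R.from_rotvec(s["ee_rot"])
    for P,M in way:
        P=np.array(P); Q=R.from_matrix(M); rv=(q.inv()*Q).as_rotvec()
        n=int(max(np.ceil(np.linalg.norm(P-p)*1e3/dmm),np.ceil(np.degrees(np.linalg.norm(rv))/ddeg),1))
        out=[]
        for i in range(n):
            qi=q*R.from_rotvec(rv*i/n)
            out.append([w]+(qi.inv().apply((P-p)/n)*1e3).round(1).tolist()+np.degrees(rv/n).round(2).tolist())
        for r in out: print(r)
        print('--'); p,q=P,Q
a=np.array([-.0675,.6345,.77]); a/=np.linalg.norm(a); h=np.array([-.106,.9944,0])
mid=np.array([.5685,.1367,.0926]); xg=np.cross(a,np.cross(h,[0,0,1])); xg*=np.sign(-xg[2]); xg/=np.linalg.norm(xg)
G=frame(xg,[.9944,.106,0]); gp=mid+.04*a-.159*G[:,0]
face=np.array([.5185,-.348,.2705]); n=np.array([.311,.9504,0]); n/=np.linalg.norm(n)
E
python3 - <<'E'
from h import *
print(G,gp,gp-.11*G[:,0])
D=frame([0,0,-1],G[:,2])
rows([((.585,-.05,.42),D),(gp-.11*G[:,0],G)],91.8)
E
```

```text
[[-0.0816 -0.0676  0.9944]
 [ 0.7656  0.6345  0.106 ]
 [-0.6381  0.77   -0.    ]] [0.5788 0.0403 0.2249] [ 0.5878 -0.0439  0.295 ]
[91.8, -1.0, -37.6, -30.8, 4.19, 0.0, -0.0]
[91.8, -1.0, -39.7, -27.9, 4.19, 0.0, -0.0]
[91.8, -1.0, -41.7, -24.9, 4.19, 0.0, -0.0]
[91.8, -1.0, -43.4, -21.8, 4.19, 0.0, -0.0]
[91.8, -1.0, -44.9, -18.6, 4.19, 0.0, -0.0]
[91.8, -1.0, -46.1, -15.3, 4.19, 0.0, -0.0]
[91.8, -1.0, -47.1, -11.9, 4.19, 0.0, -0.0]
[91.8, -1.0, -47.8, -8.4, 4.19, 0.0, -0.0]
[91.8, -1.0, -48.3, -4.9, 4.19, 0.0, -0.0]
[91.8, -1.0, -48.5, -1.3, 4.19, 0.0, -0.0]
[91.8, -1.0, -48.5, 2.2, 4.19, 0.0, -0.0]
[91.8, -1.0, -48.2, 5.7, 4.19, 0.0, -0.0]
[91.8, -1.0, -47.7, 9.3, 4.19, 0.0, -0.0]
[91.8, -1.0, -46.9, 12.7, 4.19, 0.0, -0.0]
[91.8, -1.0, -45.8, 16.1, 4.19, 0.0, -0.0]
--
[91.8, 20.8, 1.0, 0.6, 0.0, 0.0, 8.39]
[91.8, 20.7, -2.1, 0.6, 0.0, 0.0, 8.39]
[91.8, 20.2, -5.1, 0.6, 0.0, 0.0, 8.39]
[91.8, 19.3, -8.0, 0.6, 0.0, 0.0, 8.39]
[91.8, 17.9, -10.7, 0.6, 0.0, 0.0, 8.39]
[91.8, 16.1, -13.2, 0.6, 0.0, 0.0, 8.39]
--
```

Request:
{"name": "arm_command", "arguments": {"motion": [[60,-1,-38,-31,4.2,0,0],[60,-1,-40,-28,4.2,0,0],[60,-1,-42,-25,4.2,0,0],[60,-1,-43,-22,4.2,0,0],[60,-1,-45,-19,4.2,0,0]]}}

```text
clock: 1.92
position: [0.3456, 0.3695, 0.41]
ee_rot: [-0.651, 1.47, 0.652]
force: [0.5, 0.4, -0.5]
width: 0.655
```

Request:
{"name": "arm_command", "arguments": {"motion": [[58,-1,-46,-15,4.2,0,0],[58,-1,-47,-12,4.2,0,0],[58,-1,-48,-8,4.2,0,0],[58,-1,-48,-5,4.2,0,0],[58,-1,-48,-1,4.2,0,0]]}}

```text
clock: 2.55
position: [0.4654, 0.1595, 0.4151]
ee_rot: [-0.366, 1.539, 0.367]
force: [-0.2, 0.8, -1.4]
width: 0.629
```

Request:
{"name": "arm_command", "arguments": {"motion": [[58,-1,-48,2,4.2,0,0],[58,-1,-48,6,4.2,0,0],[58,-1,-48,9,4.2,0,0],[58,-1,-47,13,4.2,0,0],[58,-1,-46,16,4.2,0,0]]}}

```text
clock: 3.18
position: [0.585, -0.0515, 0.4199]
ee_rot: [-0.08, 1.569, 0.08]
force: [0.2, 0.5, 0.3]
width: 0.635
```

Request:
{"name": "arm_command", "arguments": {"motion": [[58,21,1,0,0,0,8.4],[58,21,-2,0,0,0,8.4],[58,20,-5,0,0,0,8.4]]}}

```text
clock: 3.55
position: [0.5842, -0.0472, 0.3567]
ee_rot: [0.269, 1.563, 0.429]
force: [-0.7, 0.7, -0.1]
width: 0.63
```

Request:
{"name": "arm_command", "arguments": {"motion": [[58,19,-8,0,0,0,8.4],[58,18,-11,0,0,0,8.4],[58,16,-13,0,0,0,8.4]]}}

```text
clock: 3.92
position: [0.5839, -0.0448, 0.2944]
ee_rot: [0.618, 1.501, 0.77]
force: [-0.4, 0.8, -0.5]
width: 0.633
```

Run:
```python
from h import *
print(arm.observe()["joints"])
plan(gp-.11*G[:,0],G); plan(gp,G)
d=get_image("wrist"); cv2.imwrite("pics/w1.png",d["frame"][:,:,::-1])
I,P=cloud("wrist"); P=P.reshape(-1,3);P=P[~np.isnan(P[:,0])]
exec(open("m.py").read().split("a0=")[0])
w=P-mid; t=w@a; k=(t>-.015)&(t<.1)&(np.linalg.norm(np.cross(w,a),axis=1)<.024)
print(k.sum()); 
if k.sum()>50: print(*axisfit(P[k],np.r_[mid,a]))
```

```text
[ 0.0804  0.6363  0.2188  1.7524 -0.9544  1.3712  0.8938]
pos [ 0.5839 -0.0448  0.2944] R [[-0.078, -0.066, 0.995], [0.769, 0.63, 0.103], [-0.634, 0.773, 0.001]] t 3.925 w 0.6328648402525298
tool shift mm [0.0384 0.7867 3.9454] turn deg [-0.0714  0.2006 -0.3065]
pos [ 0.5839 -0.0448  0.2944] R [[-0.078, -0.066, 0.995], [0.769, 0.63, 0.103], [-0.634, 0.773, 0.001]] t 3.925 w 0.6328648402525298
tool shift mm [110.0362   0.198    3.5608] turn deg [-0.0714  0.2006 -0.3065]
8349
[0.5699 0.1372 0.0923] [-0.0719  0.6379  0.7667] [0.0019 0.0931] 0.0003403366365626083
```

The pregrasp pose was reached, and the wrist fit agrees within 1.5 mm. I'll advance now.

Request:
{"name": "arm_command", "arguments": {"motion": [[58,20,0,4.5,0,0,0],[58,30,0,0,0,0,0],[58,30,0,0,0,0,0],[58,20,0,0,0,0,0],[58,10,0,0,0,0,0]]}}

```text
clock: 4.65
position: [0.5794, 0.0421, 0.2247]
ee_rot: [0.612, 1.503, 0.768]
force: [0.4, 0.1, -0.8]
width: 0.628
```

Run:
```python
from h import *
plan(gp,G); print(arm.observe()["force"])
d=get_image("wrist"); cv2.imwrite("pics/w2.png",d["frame"][:,:,::-1])
```

```text
pos [0.5794 0.0421 0.2247] R [[-0.081, -0.068, 0.994], [0.766, 0.634, 0.106], [-0.638, 0.77, 0.001]] t 4.65 w 0.6284241270546875
tool shift mm [-1.4222 -0.9703 -0.8028] turn deg [ 0.0109  0.0414 -0.0087]
[ 0.3652  0.1002 -0.8328]
```

View pics/w2.png

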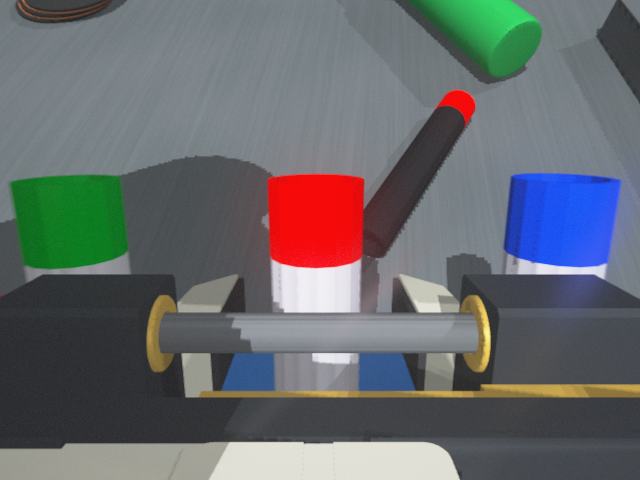

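The steel tube with the red end, at (315,220), is centred between the fingers. The green and blue tubes are clear on either side. I'll close the gripper.

Request:
{"name": "arm_command", "arguments": {"motion": [[20,0,0,0,0,0,0],[20,0,0,0,0,0,0],[20,0,0,0,0,0,0],[20,0,0,0,0,0,0],[20,0,0,0,0,0,0]], "newtons": 45}}

```text
clock: 5.32
position: [0.5796, 0.0399, 0.2248]
ee_rot: [0.615, 1.502, 0.766]
force: [0.5, -1.0, 0.0]
width: 0.316
```

Request:
{"name": "arm_command", "arguments": {"motion": [[20,0,5,0,0,0,0],[20,0,10,0,0,0,0],[20,0,15,0,0,0,0],[20,0,15,0,0,0,0]]}}

```text
clock: 5.82
position: [0.5763, 0.0699, 0.2604]
ee_rot: [0.614, 1.503, 0.767]
force: [0.8, -0.1, -3.1]
width: 0.315
```

Request:
{"name": "arm_command", "arguments": {"motion": [[20,0,20,0,0,0,0],[20,0,20,0,0,0,0],[20,0,20,0,0,0,0],[20,0,10,0,0,0,0],[20,0,0,0,0,0,0]]}}

```text
clock: 6.45
position: [0.5718, 0.1137, 0.314]
ee_rot: [0.614, 1.502, 0.767]
force: [0.0, -0.4, -2.7]
width: 0.318
```

```bash
cat > t.py <<'E'
from h import *
exec(open("m.py").read().split("a0=")[0])
def tube(cams=("scene","top","wrist")):
    s=arm.observe(); T=R.from_rotvec(s["ee_rot"]).as_matrix(); g=s["position"]+.159*T[:,0]; a=T[:,1]
    print("clock",s["clock"],"w",s["width"],"F",s["force"],"grasp",g,"y",a)
    for c in cams:
        I,P=cloud(c); I=I.reshape(-1,3).astype(int); P=P.reshape(-1,3)
        w=P-g; t=w@a; k=(np.abs(t)<.16)&(np.linalg.norm(np.cross(w,a),axis=1)<.026)&(np.abs(t)>.03)
        sp=np.ptp(I,axis=1); k&=((I.min(1)>110))|((I[:,0]>120)&(sp>90)&(I[:,1]<80))
        if k.sum()<40: print(c,k.sum()); continue
        q,ax,e,err=axisfit(P[k],np.r_[g,a]); tt=(P[k]-q)@ax; red=sp[k]>90
        rel=T.T@(q-g)*1e3
        print(c,k.sum(),"pt",q,"ax",ax,"ends mm",e*1e3,"red from",np.percentile(tt[red],2)*1e3 if red.sum()>20 else None,"err",err,"off tool mm",rel,"ax tool",T.T@ax)
E
python3 - <<'E'
from t import *
tube()
E
```

```text
clock 6.45 w 0.3179566311154286 F [ 0.0156 -0.3607 -2.7194] grasp [0.5591 0.2356 0.2126] y [-0.0672  0.6337  0.7706]
scene 393 pt [0.5591 0.2367 0.2117] ax [-0.0621  0.6373  0.7681] ends mm [-61.2683  52.0806] red from 30.972657208088293 err 0.0008356120457763336 off tool mm [ 1.3901 -0.0058  0.0598] ax tool [0.0039 1.     0.0055]
top 276 pt [0.5592 0.2375 0.2112] ax [-0.0783  0.6015  0.795 ] ends mm [30.8999 51.6378] red from 31.54726447954438 err 0.0008532192576051313 off tool mm [2.3167 0.0954 0.2871] ax tool [-0.0394  0.9991 -0.0144]
wrist 7352 pt [0.5599 0.2374 0.2112] ax [-0.0637  0.625   0.778 ] ends mm [30.3756 52.272 ] red from 30.66725399078518 err 0.0003730208757127514 off tool mm [2.2094 0.0234 0.9792] ax tool [-0.0117  0.9999  0.0025]
```

```bash
cat >> h.py <<'E'
F=frame([0,0,-1],np.cross([0,0,-1],n))
fp=face+(.19+.038)*n+np.array([0,0,.161])
E
python3 - <<'E'
from h import *
print(F,fp)
rows([((.57,.10,.44),G),(fp+.06*n,F),(fp,F)],20,45,8)
E
```

```text
[[ 0.      0.311   0.9504]
 [ 0.      0.9504 -0.311 ]
 [-1.      0.      0.    ]] [ 0.5894 -0.1313  0.4315]
[20, -30.2, 30.1, -1.1, -0.06, 0.04, -0.0]
[20, -30.2, 30.1, -1.1, -0.06, 0.04, -0.0]
[20, -30.2, 30.1, -1.1, -0.06, 0.04, -0.0]
--
[20, -18.7, -17.1, 2.8, 3.23, -1.52, -7.08]
[20, -16.4, -19.1, 4.3, 3.23, -1.52, -7.08]
[20, -13.8, -20.7, 5.8, 3.23, -1.52, -7.08]
[20, -11.0, -21.8, 7.3, 3.23, -1.52, -7.08]
[20, -8.0, -22.6, 8.8, 3.23, -1.52, -7.08]
[20, -5.0, -22.8, 10.3, 3.23, -1.52, -7.08]
[20, -1.9, -22.6, 11.6, 3.23, -1.52, -7.08]
--
[20, 0.0, -30.0, -0.0, 0.0, 0.0, 0.0]
[20, 0.0, -30.0, -0.0, 0.0, 0.0, 0.0]
--
```

Request:
{"name": "arm_command", "arguments": {"motion": [[20,-15,15,0,0,0,0],[20,-30,30,-1,0,0,0],[20,-30,30,-1,0,0,0],[20,-15,15,-1,0,0,0]]}}

```text
clock: 7.1
position: [0.5704, 0.1001, 0.4415]
ee_rot: [0.614, 1.501, 0.766]
force: [-0.0, 0.1, -3.5]
width: 0.314
```

Request:
{"name": "arm_command", "arguments": {"motion": [[20,-18.7,-17.1,2.8,3.2,-1.5,-7.1],[20,-16.4,-19.1,4.3,3.2,-1.5,-7.1],[20,-13.8,-20.7,5.8,3.2,-1.5,-7.1],[20,-11,-21.8,7.3,3.2,-1.5,-7.1]]}}

```text
clock: 7.6
position: [0.5916, 0.0002, 0.4339]
ee_rot: [0.41, 1.569, 0.179]
force: [-0.3, 0.6, -4.7]
width: 0.314
```

Request:
{"name": "arm_command", "arguments": {"motion": [[20,-8,-22.6,8.8,3.2,-1.5,-7.1],[20,-5,-22.8,10.3,3.2,-1.5,-7.1],[20,-2,-22.6,11.6,3.2,-1.5,-7.1],[20,0,0,0,0,0,0],[20,0,0,0,0,0,0]]}}

```text
clock: 8.22
position: [0.6079, -0.0727, 0.4305]
ee_rot: [0.247, 1.559, -0.246]
force: [-0.2, 0.8, -3.4]
width: 0.314
```

Run:
```python
from t import *
plan(fp,F)
tube()
for c in("scene","top"): cv2.imwrite(f"pics/{c}3.png",get_image(c)["frame"][:,:,::-1])
```

```text
pos [ 0.6079 -0.0727  0.4305] R [[-0.003, 0.309, 0.951], [0.001, 0.951, -0.309], [-1.0, 0.0, -0.003]] t 8.225 w 0.31376599898395396
tool shift mm [ -1.0121 -61.4829   0.4795] turn deg [ 0.1393 -0.1612 -0.0063]
clock 8.225 w 0.31376599898395396 F [-0.2107  0.7556 -3.4189] grasp [ 0.6075 -0.0725  0.2715] y [0.3087 0.9512 0.0001]
scene 473 pt [ 0.6074 -0.0725  0.2702] ax [0.3129 0.9498 0.0009] ends mm [-127.5592   52.7922] red from 30.824852037873125 err 0.0006731261175212701 off tool mm [ 1.3297  0.0017 -0.1578] ax tool [-0.0008  1.      0.0044]
top 620 pt [ 0.6076 -0.0726  0.2707] ax [ 0.3088  0.9511 -0.0017] ends mm [-127.2867  -62.3029] red from None err 0.0006938905889320394 off tool mm [ 0.753  -0.0014  0.0942] ax tool [0.0018 1.     0.0002]
wrist 7887 pt [ 0.608  -0.0727  0.2712] ax [0.3082 0.9512 0.0139] ends mm [30.4709 54.2511] red from 30.734420369995068 err 0.00036442808183619405 off tool mm [0.323  0.0048 0.5093] ax tool [-0.0138  0.9999 -0.0005]
```

View pics/scene3.png

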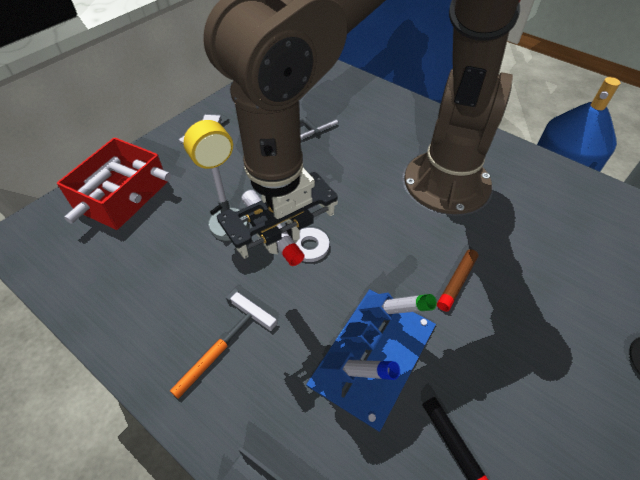

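The tube is held level, and the green and blue tubes still stand in the rack at (410,302) and (372,369). I'll make the final approach of 62 mm.

Request:
{"name": "arm_command", "arguments": {"motion": [[20,0,-15,1,0,0,0],[20,0,-20,0,0,0,0],[20,0,-17,0,0,0,0],[20,0,-10,0,0,0,0],[20,0,0,0,0,0,0]]}}

```text
clock: 9.1
position: [0.5895, -0.1339, 0.4318]
ee_rot: [0.248, 1.557, -0.249]
force: [0.2, 0.1, -3.1]
width: 0.316
```

Request:
{"name": "arm_command", "arguments": {"motion": [[20,0,0,0,0,0,0],[20,0,0,0,0,0,0],[20,0,0,0,0,0,0]]}}

```text
clock: 9.48
position: [0.59, -0.1321, 0.4315]
ee_rot: [0.246, 1.557, -0.247]
force: [0.1, -1.0, -2.7]
width: 0.317
```

Run:
```python
from t import *
plan(fp,F)
tube()
for c in("scene","top"):
    print(c,[(t,[(np.round(r["point"],3),round(r["p"],2)) for r in pinpoint(c,t)[:2]]) for t in("lamp_face","tube_red_mid","hammer_mid","flange_mid")])
    I,p=cloud(c)
    P=p.reshape(-1,3); col=I.reshape(-1,3).astype(int); k=(np.linalg.norm(P-face,axis=1)<.06)
    y=k&(col[:,0]-col[:,2]>90); g=k&(col[:,0]-col[:,2]<80)&(col[:,0]>120)&(np.abs((P-face)@n)<.006)
    print("glass",P[g].mean(0),g.sum(),(P[g].min(0)+P[g].max(0))/2); print("drum",*axisfit(P[y],np.r_[.511,-.37,.27,n],.048))
    cv2.imwrite(f"pics/{c}4.png",I[:,:,::-1])
```

```text
pos [ 0.59   -0.1321  0.4315] R [[-0.001, 0.309, 0.951], [-0.001, 0.951, -0.309], [-1.0, -0.001, -0.001]] t 9.475 w 0.31711888739249816
tool shift mm [ 0.0267  0.5493 -0.8367] turn deg [ 0.1402 -0.0315  0.0534]
clock 9.475 w 0.31711888739249816 F [ 0.0622 -1.0192 -2.6667] grasp [ 0.5899 -0.1322  0.2725] y [ 0.3087  0.9512 -0.0009]
scene 376 pt [ 0.5898 -0.1322  0.2712] ax [ 0.313   0.9497 -0.0006] ends mm [-126.7738   52.755 ] red from 30.379421270648084 err 0.0006357245222823995 off tool mm [ 1.2881  0.0007 -0.064 ] ax tool [-0.0003  1.      0.0046]
top 288 pt [ 0.5906 -0.1324  0.2719] ax [ 0.3161  0.9487 -0.0021] ends mm [-127.9828  -97.8115] red from None err 0.0006782216704440498 off tool mm [ 0.6215 -0.0064  0.728 ] ax tool [0.0012 1.     0.0078]
wrist 7827 pt [ 0.5902 -0.1323  0.2717] ax [0.3073 0.9515 0.0135] ends mm [30.462  54.1523] red from 30.765231735795716 err 0.000365330654800251 off tool mm [0.8004 0.0121 0.3495] ax tool [-0.0144  0.9999 -0.0014]
scene [('lamp_face', [(array([ 0.516, -0.348,  0.272]), 0.92)]), ('tube_red_mid', [(array([0.292, 0.185, 0.015]), 0.97), (array([0.625, 0.352, 0.011]), 0.8)]), ('hammer_mid', [(array([ 0.764, -0.133,  0.013]), 0.55)]), ('flange_mid', [(array([ 0.433, -0.158,  0.008]), 0.69)])]
glass [ 0.5225 -0.3488  0.2712] 849 [ 0.5232 -0.3514  0.2675]
drum [ 0.5106 -0.3699  0.269 ] [ 0.2414  0.9703 -0.016 ] [-0.0163  0.0235] 0.0009326826049067191
top [('lamp_face', [(array([ 0.52 , -0.348,  0.271]), 0.64)]), ('tube_red_mid', [(array([0.295, 0.187, 0.012]), 0.73), (array([0.628, 0.361, 0.015]), 0.71)]), ('hammer_mid', []), ('flange_mid', [])]
glass [ 0.5173 -0.3475  0.2751] 534 [ 0.5165 -0.3496  0.2716]
drum [ 0.5117 -0.3702  0.2695] [ 0.3213  0.947  -0.0031] [-0.0146  0.0218] 0.0007414578305225995
```

View pics/top4.png

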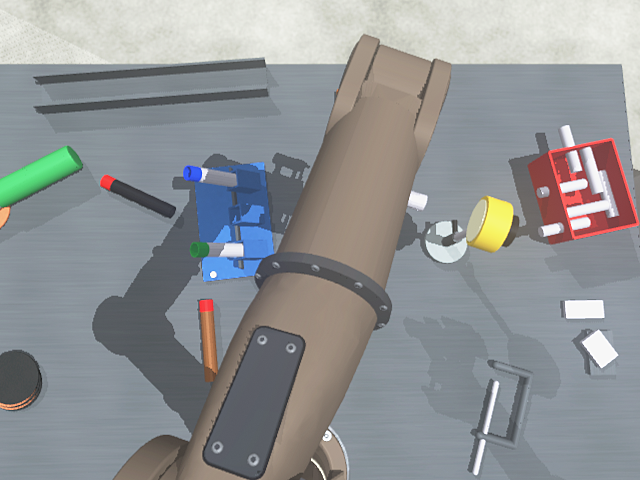

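```bash
python3 -c "
from h import *
s=arm.observe(); print(s['clock'],s['dq'],s['force'],s['width']); print(arm.sign_off())"
```

```text
10.125 [ 0.0012 -0.0006 -0.0011 -0.0001 -0.0002  0.0013  0.001 ] [-0.3224  0.6073 -3.4851] 0.31545651472520075
the job is handed in; nothing more can be done
None
```

I drew the red-ended tube out of the middle socket and turned it level. The arm is now holding it in front of the lamp with the red end facing away. I handed the job in at 10.1 s with the arm still and the grip at 45 N.

**Last checks:**
- **Distance:** the nearer end is about 100 mm from the glass.
- **Alignment:** the tube's axis is within about 1 mm of the beam sideways and about 1–1.5 mm in height. The scene and top cameras put the tilt and heading within about 0.5° of the beam.
- **Contact:** the external force is only about the tube's own weight, so nothing else is being touched.
- **Other items:** the green and blue tubes still stand in the rack. The lamp, hammer and flange read where they were at the start.

**Checks that disagreed or failed:**
- The wrist camera fit showed a tilt of about 0.8°, but it saw only the short red end, so I trusted the other two cameras.
- One drum-axis fit from the scene camera gave a beam heading 4° off, while the top camera and the earlier glass-plane fits agreed with the heading I used.
- At the end the trained networks reported only the brown and black look-alikes for the red tube. I checked the held tube by depth fits instead.
- In the last top view the arm hid the hammer and flange, so their positions come from the scene camera alone.

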